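Put the balance weights back on their stand in order of size

ROBOT

A 7-joint arm with a two-finger parallel gripper is mounted at the origin on the work surface; the furniture and walls round the work are solid. World frame = base frame: x ahead of the robot, y to its left, z up, the work surface at z = 0. Lengths are in m, angles in rad, forces in N, time in s.
With the tool pointing down it reaches from about 0.425 to 0.925 m from the base axis. Payload 6.8 kg.
Tool frame: the origin (TCP) lies at the very end of the fingers, on their centre line; the grasp point (between the pads) lies 19 mm behind it (r.grip_depth is the distance from the TCP to the grasp point, in m); z points along the fingers, y is the direction in which the jaws open and shut (so a half turn about z gives the same grasp; the last joint's range is limited). The gripper opens to 85 mm and grips with 20 to 120 N. Pads are 22 mm wide; open, the fingers measure 114 mm over their backs; the gripper's body (76 mm by 85 mm) begins 54 mm behind the grasp point. The pads swing forward as they close: fully open they stand 13 mm farther back than shut.
Start: joints at [-1.217, 0.477, 0.022, 1.555, -0.011, 1.109, -0.083], TCP at [0.301, 0.604, 0.231] pointing down, gripper open.
Joint ranges: [-2.96, 2.96], [-0.34, 2.1], [-1.41, 1.46], [0.24, 2.44], [-1.37, 4.51], [0.17, 1.92], [-2.96, 2.96]. Speed limits (rad/s): [2.39, 2.39, 3.14, 3.14, 3.14, 3.14, 3.14].

INTERFACE

Orientations are given as a rotation vector (axis times angle).
In Python, from bench import r, grab_frame gives the robot as it stands. The module is installed in compiled form; this text tells all that it offers.
- The arm moves only by the tool play_rows, never from a script. Its argument "increments" is a list of rows, each a list of 7 numbers: the shift along the tool's x, y, z in mm, then the turn, a rotation vector about the tool's x, y, z in rad, then the closure in counts, from 0 (fully open) to 255 (shut). In form: [[tx, ty, tz, rx, ry, rz, claw], ...]. A call has 1 to 5 rows; each row shifts and turns the pose as measured when the row begins, along the tool's axes as they then stand; what a row does not reach is not made up. A row lasts 1/10 s, in which the tool goes at most 50 mm and 8.59 degrees, less where a joint would pass 70% of its speed; a pose out of reach is approached as far as the arm can. A call is refused whole if a number of a shift passes 50 or a number of a turn 0.15, either way. A call with a gripper value outside its range is refused whole. The fingers move at their own pace and stop on an object; "force" is the grip in N (left out, the last holds). Time passes only in rows, so rows that do not move let the fingers close. It gives the time, the measured TCP pose, the force and the opening at its end, in the units of the state.
- r.get_obs(): the state, without advancing time (a new reading comes with each control period).
- grab_frame(name): name is "scene" or "top" or "wrist"; returns a dict with "color" (480x640x3 uint8, blue, green, red), "depth" (480x640 float32, m along the optical axis (not along the pixel's ray), 0 where there is no reading), "K" (3x3 intrinsics, pixels), "T" (4x4, takes a point from camera to world coordinates). Camera axes: x right, y up, looking along -z (the intrinsics and any distortion apply to the point x, -y, -z); pixel columns grow to the right and rows downward; lengths in m; the calibration is good to about 2 mm. A picture is of the moment at which its call begins.
- r.hand_in(): hands the job in, once; it reports no verdict.
The state is a dict: "clock": time; "joints": joint angles; "qvel": joint speeds; "tau": joint torques, N m; "tcp_pos": TCP position; "orientation": TCP orientation; "contact_force": force on the tool from outside, world axes, zero at the start; "moment": the same for the moment, N m; "grip_width": finger opening in m.
Only numpy, scipy, OpenCV 4.12 (cv2) and the standard library are available. Lean on these libraries where they do the work, as an engineer would, in place of code of your own. Each camera call takes 0.05 s, during which the arm holds its last target.

TASK

Put the four loose brass balance weights back on the wooden weight stand, one standing upright in the middle of each rubber disc, in order of size along the row: the largest on the disc next to the upright steel knob, then the next smaller ones, down to the smallest on the disc at the far end. Leave the rubber stamp standing where it is.

Things in the scene. Friction and masses are not known exactly. Their poses are not given: they have to be found in the camera images.
- weight_largest: Loose brass balance weight: round body with a neck and a knob on top, solid, standing on the table. The largest of the four: body 51 mm diameter and 40 mm high, 60 mm high with its knob, about 500 g. Origin at the centre of its underside, z up along its axis; grip it round the body from above.
- weight_second: Loose brass balance weight: round body with a neck and a knob on top, solid, standing on the table. Second in size: body 39 mm diameter and 31 mm high, 47 mm high with its knob, about 200 g. Origin at the centre of its underside, z up along its axis; grip it round the body from above.
- weight_third: Loose brass balance weight: round body with a neck and a knob on top, solid, standing on the table. Third in size: 29 mm diameter, 36 mm high in all, about 100 g. Origin at the centre of its underside, z up along its axis; grip it round the body from above.
- weight_smallest: Loose brass balance weight: round body with a neck and a knob on top, solid, standing on the table. The smallest: 18 mm diameter, 29 mm high in all, about 20 g. Origin at the centre of its underside, z up along its axis; grip it round the body from above.
- disc_a: One of four identical dark rubber discs (58 mm diameter, 4 mm thick) fixed in a straight row on the light wooden weight stand, 74 mm apart; its letter does not tell its place in the row. Origin at the centre of its underside, 14 mm above the table; its top, on which a weight stands, is 18 mm above the table. Its y axis runs along the row.
- disc_b: One of four identical dark rubber discs (58 mm diameter, 4 mm thick) fixed in a straight row on the light wooden weight stand, 74 mm apart; its letter does not tell its place in the row. Origin at the centre of its underside, 14 mm above the table; its top, on which a weight stands, is 18 mm above the table. Its y axis runs along the row.
- disc_c: One of four identical dark rubber discs (58 mm diameter, 4 mm thick) fixed in a straight row on the light wooden weight stand, 74 mm apart; its letter does not tell its place in the row. Origin at the centre of its underside, 14 mm above the table; its top, on which a weight stands, is 18 mm above the table. Its y axis runs along the row.
- disc_d: One of four identical dark rubber discs (58 mm diameter, 4 mm thick) fixed in a straight row on the light wooden weight stand, 74 mm apart; its letter does not tell its place in the row. Origin at the centre of its underside, 14 mm above the table; its top, on which a weight stands, is 18 mm above the table. Its y axis runs along the row.
- end_knob: Upright steel knob (20 mm diameter, 38 mm high) fixed at one end (either) of the fixed wooden stand (76 x 352 mm, top 14 mm above the table), in line with the discs, whose centres are 47, 121, 195 and 269 mm from it. The other end has only a flat steel button 3 mm high. Origin at the centre of its underside on the board.
- rubber_stamp: Bystander: loose wooden hand stamp standing upright among the weights, foot 23 x 52 mm (long side along its y), 61 mm high with a turned grip 22 mm thick. Origin at the centre of its underside. Not to be moved. Behind the work (larger x) stand a drawer chest, a string reel and a cutter, all solid: travel in front of them.
Things that resemble listed ones, but are neither listed nor needed, are in the scene too. Leave any green or purple look-alike of the weight_largest alone.

How it is judged:
At the end, for the whole second after the job is handed in: Each weight stands upright (within 0.1 rad), at rest and released on its own disc, its centre within 12 mm of the disc's centre, and counted from the steel knob the order is largest, second, third, smallest; the rubber stamp is upright and within 25 mm of where it stood ((horizontal distance between weight_largest and disc_a below 0.012 m or horizontal distance between weight_largest and disc_b below 0.012 m or horizontal distance between weight_largest and disc_c below 0.012 m or horizontal distance between weight_largest and disc_d below 0.012 m) and horizontal distance between weight_largest and end_knob between 0.017 and 0.077 m and angle between each of weight_largest, weight_second, weight_third, weight_smallest's own z axis and vertical below 0.1 rad and height (world z) of weight_largest between 0.014 and 0.022 m and linear speed of each of weight_largest, weight_second, weight_third, weight_smallest below 0.01 m/s and (horizontal distance between weight_second and disc_a below 0.012 m or horizontal distance between weight_second and disc_b below 0.012 m or horizontal distance between weight_second and disc_c below 0.012 m or horizontal distance between weight_second and disc_d below 0.012 m) and horizontal distance between weight_second and end_knob between 0.091 and 0.151 m and height (world z) of weight_second between 0.014 and 0.022 m and (horizontal distance between weight_third and disc_a below 0.012 m or horizontal distance between weight_third and disc_b below 0.012 m or horizontal distance between weight_third and disc_c below 0.012 m or horizontal distance between weight_third and disc_d below 0.012 m) and horizontal distance between weight_third and end_knob between 0.165 and 0.225 m and height (world z) of weight_third between 0.014 and 0.022 m and (horizontal distance between weight_smallest and disc_a below 0.012 m or horizontal distance between weight_smallest and disc_b below 0.012 m or horizontal distance between weight_smallest and disc_c below 0.012 m or horizontal distance between weight_smallest and disc_d below 0.012 m) and horizontal distance between weight_smallest and end_knob between 0.239 and 0.299 m and height (world z) of weight_smallest between 0.014 and 0.022 m and distance of rubber_stamp from where it was at the start of the episode below 0.025 m and angle between rubber_stamp's own z axis and vertical below 0.15 rad); the robot touches nothing.
It fails at once if the rubber stamp is shifted by more than 25 mm or knocked over (distance of rubber_stamp from where it was at the start of the episode above 0.025 m or angle between rubber_stamp's own z axis and vertical above 0.3 rad).
It also fails if it takes over 128 s, if anything falls off the work surface, if the arm or the gripper's body presses on something with over 40 N, if the wrist force passes 120 N, or if a joint passes its speed limit or range.

## Working session

There is one attempt and no reset: what is moved stays moved. The work goes in short steps, Python scripts to look and compute and a tool call to move; the robot and the scene stay as the last step left them, time stands still between calls to the robot, and variables do not carry over. Pictures are saved under pics/ and viewed, and the job is handed in when it is done.

Besides the shell and the picture viewer there is one more tool, called after "Request:" as a command line: name --pt "numbers of a row" for each row, then --argument value for the rest. play_rows: Moves the arm, as the interface text tells. Its arguments: {"type":"object","properties":{"increments":{"type":"array","items":{"type":"array","items":{"type":"number"}}},"force":{"type":"number"}},"required":["increments"]}

```bash
mkdir -p pics; python3 - <<'E'
from bench import r, grab_frame
import cv2,numpy as np,pickle
print(r.get_obs(), r.grip_depth)
for n in ("scene","top","wrist"):
    f=grab_frame(n); cv2.imwrite(f"pics/{n}0.png",f["color"]); pickle.dump(f,open(f"{n}0.pkl","wb")); print(n,f["K"],f["T"].round(3))
E
```

```text
{'clock': 0.0, 'joints': array([-1.2170952 ,  0.47781092,  0.02230356,  1.5564848 , -0.01148198,
        1.10931005, -0.083092  ]), 'qvel': array([ 1.50213109e-03,  1.17780335e-03, -2.78282024e-05,  6.11139682e-04,
        1.87211652e-03,  7.22843045e-04,  3.68470373e-04]), 'tau': array([-5.51400117e-04, -5.96452117e+01,  1.60792306e+00, -2.81198001e+01,
        1.25671917e-02,  9.49886598e-03, -9.33218388e-06]), 'tcp_pos': array([0.30047956, 0.60374392, 0.2303037 ]), 'orientation': array([-7.18793321e-01, -3.05795511e+00,  2.92516760e-03]), 'contact_force': array([-0.24893265,  0.66270888,  0.37098383]), 'moment': array([ 0.006435  , -0.02235406,  0.07633003]), 'grip_width': 0.08511078566103947} 0.0187
scene [[575.50022134   0.         318.02977179]
 [  0.         575.50022134 239.67502898]
 [  0.           0.           1.        ]] [[-0.341  0.49  -0.802 -0.599]
 [-0.94  -0.18   0.289  0.433]
 [-0.002  0.853  0.522  0.679]
 [ 0.     0.     0.     1.   ]]
top [[504.24918979   0.         329.16042716]
 [  0.         504.24918979 231.182296  ]
 [  0.           0.           1.        ]] [[-0.019  0.997 -0.072  0.318]
 [-1.    -0.02  -0.012  0.058]
 [-0.014  0.072  0.997  1.115]
 [ 0.     0.     0.     1.   ]]
wrist [[345.67745774   0.         325.52010794]
 [  0.         345.67745774 241.87566315]
 [  0.           0.           1.        ]] [[ 0.447 -0.847 -0.289  0.225]
 [ 0.895  0.422  0.146  0.642]
 [-0.001 -0.323  0.946  0.374]
 [ 0.     0.     0.     1.   ]]
```

View pics/scene0.png

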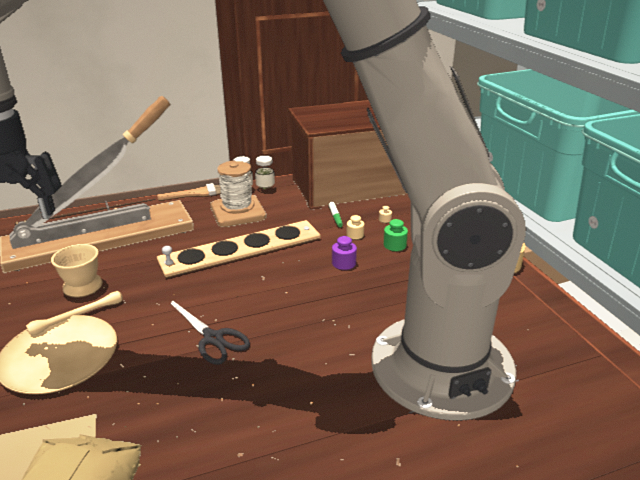

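View pics/top0.png

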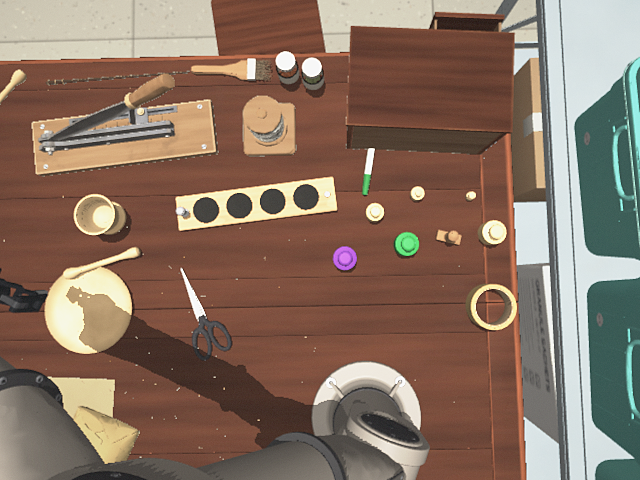

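View pics/wrist0.png

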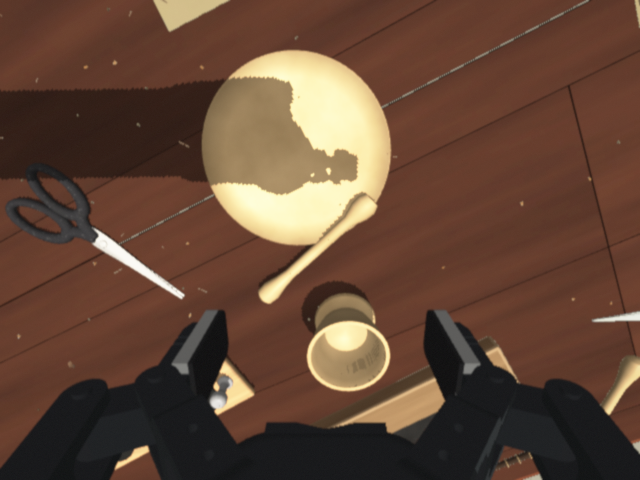

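```bash
cat > h.py <<'E'
from bench import r, grab_frame
import cv2,numpy as np,pickle
from scipy.spatial.transform import Rotation as R
def ray(f,u,v,z):
    K,T=f["K"],f["T"]; d=np.array([(u-K[0,2])/K[0,0],-(v-K[1,2])/K[1,1],-1.]); w=T[:3,:3]@d; o=T[:3,3]
    return o+w*(z-o[2])/w[2]
def zmap(f):
    K,T=f["K"],f["T"]; v,u=np.mgrid[:480,:640]; D=f["depth"]
    P=np.stack([(u-K[0,2])/K[0,0]*D,-(v-K[1,2])/K[1,1]*D,-D],-1)
    return P@T[:3,:3].T+T[:3,3]
def rv(o): return R.from_rotvec(o)
E
python3 - <<'E'
from h import *
f=pickle.load(open("top0.pkl","rb")); c=f["color"]
P=zmap(f)
hsv=cv2.cvtColor(c,cv2.COLOR_BGR2HSV)
dark=(hsv[...,2]<60)&(hsv[...,1]<120); dark[:170]=0;dark[235:]=0
n,l,s,ce=cv2.connectedComponentsWithStats(dark.astype(np.uint8))
for i in range(1,n):
    if s[i,4]>200: print("disc",s[i],ce[i].round(1),ray(f,*ce[i],0.018).round(4))
# things over the table
h=P[...,2]
print("table z",np.median(h[280:330,270:330]))
for nm,(u,v) in dict(big=(493,233),sec=(375,212),third=(418,193),small=(471,196),stamp=(448,237),knob=(182,212),green=(407,244),purple=(345,258)).items():
    w=18 if nm in("big","green","purple","stamp") else 13
    sub=h[v-w:v+w,u-w:u+w]; m=(f["depth"][v-w:v+w,u-w:u+w]>0)&(sub>0.009)
    Q=P[v-w:v+w,u-w:u+w][m]; yy,xx=np.nonzero(m)
    top=Q[:,2]>np.percentile(Q[:,2],98)-0.004
    print(nm,len(Q),Q[:,2].max().round(3),"top",Q[top].mean(0).round(4),"cent px",(xx.mean()+u-w,yy.mean()+v-w), "ext",np.ptp(Q[:,:2],axis=0).round(3))
cv2.imwrite("pics/crop1.png",cv2.resize(c[170:270,330:530],(800,400),interpolation=cv2.INTER_CUBIC))
cv2.imwrite("pics/crop2.png",cv2.resize(c[170:240,170:345],(800,320),interpolation=cv2.INTER_CUBIC))
E
```

```text
table z 0.0006786764580040128
big 530 0.064 top [ 0.3862 -0.2787  0.0605] cent px (np.float64(492.27735849056603), np.float64(232.52830188679246)) ext [0.05  0.052]
sec 264 0.053 top [ 0.4356 -0.0278  0.0477] cent px (np.float64(374.60227272727275), np.float64(212.4090909090909)) ext [0.037 0.037]
third 153 0.04 top [ 0.4761 -0.1214  0.0362] cent px (np.float64(417.2483660130719), np.float64(193.4640522875817)) ext [0.028 0.029]
small 67 0.031 top [ 0.4678 -0.2382  0.0282] cent px (np.float64(470.53731343283584), np.float64(195.92537313432837)) ext [0.017 0.017]
stamp 265 0.064 top [ 0.3782 -0.188   0.0611] cent px (np.float64(448.94716981132075), np.float64(236.78490566037735)) ext [0.032 0.055]
knob 457 0.056 top [0.444  0.3883 0.0515] cent px (np.float64(185.61050328227572), np.float64(211.16849015317285)) ext [0.057 0.043]
green 473 0.065 top [ 0.365  -0.0932  0.0605] cent px (np.float64(406.24524312896403), np.float64(244.05496828752644)) ext [0.051 0.049]
purple 437 0.066 top [0.3372 0.0394 0.0613] cent px (np.float64(344.7254004576659), np.float64(258.16933638443936)) ext [0.049 0.049]
```

View pics/crop1.png

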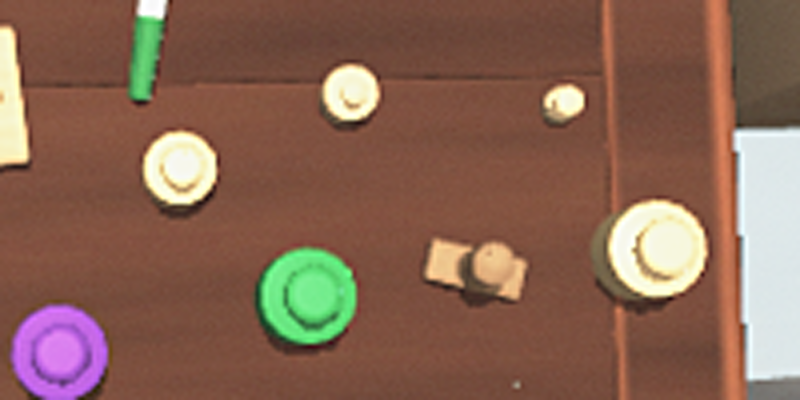

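View pics/crop2.png

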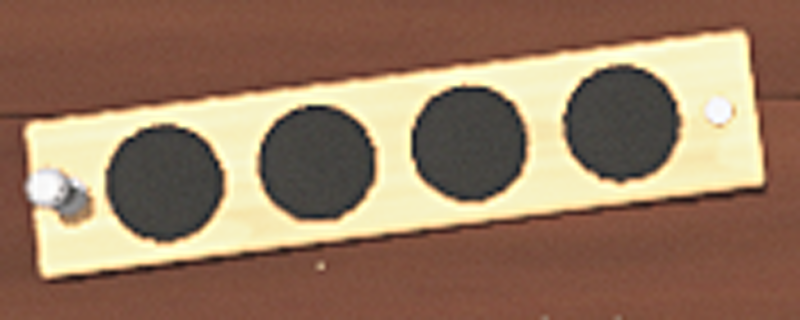

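```bash
python3 - <<'E'
from h import *
f=pickle.load(open("top0.pkl","rb")); c=f["color"]
g=c.max(2)
dark=((g<110)&((c.max(2).astype(int)-c.min(2))<25)).astype(np.uint8); dark[:170]=0;dark[235:]=0;dark[:,340:]=0
n,l,s,ce=cv2.connectedComponentsWithStats(dark)
D=[]
for i in range(1,n):
    if s[i,4]>200:
        p=ray(f,*ce[i],0.018); D.append(p); print("disc",s[i],ce[i].round(1),p.round(4), "diam mm",np.sqrt(s[i,4]*4/np.pi)*(1.115-.018)/504*1000)
D=np.array(sorted(D,key=lambda p:-p[1])); print(np.linalg.norm(np.diff(D,axis=0),axis=1).round(4), "row dir",np.degrees(np.arctan2(*(D[-1]-D[0])[[1,0]])))
print("knob expected",(D[0]+(D[0]-D[-1])/222*47).round(4), "knob top px (181,211)",ray(f,181,211,.052).round(4))
# scene cross-check
P=zmap(f)
for nm,(u,v,hb) in dict(big=(493,233,.04),sec=(375,212,.031),third=(418,193,.022),small=(471,196,.017)).items():
    # body-top: band of points around hb height..; least square circle on xy of points within hb±6mm
    w=18 if nm=="big" else 13
    Q=P[v-w:v+w,u-w:u+w].reshape(-1,3); Q=Q[Q[:,2]>0.6*hb]
    (cx,cy),rr=cv2.minEnclosingCircle(Q[:,:2].astype(np.float32)); print(nm,cx,cy,rr,Q[:,:2].mean(0).round(4), np.percentile(Q[:,2],[10,50,95]).round(3))
m=P[190:275,425:475]; k=(m[...,2]>.005)
pts=m[k][:,:2]; print("stamp rect",cv2.minAreaRect(pts.astype(np.float32)))
E
```

```text
disc [293 185  25  25 480] [305.5 196.5] [0.4743 0.1225 0.018 ] diam mm 53.80860947548431
disc [260 189  25  25 487] [272.1 200.9] [0.4662 0.1958 0.018 ] diam mm 54.19954379698617
disc [227 193  25  25 492] [238.9 205.1] [0.4583 0.2689 0.018 ] diam mm 54.47706503683279
disc [194 198  25  25 488] [205.6 209.6] [0.45   0.3423 0.018 ] diam mm 54.25516160925705
[0.0739 0.0735 0.0738] row dir -83.70271291127095
knob expected [0.4449 0.3889 0.018 ] knob top px (181,211) [0.444 0.386 0.052]
big 0.35206806659698486 -0.12352390587329865 0.18517282605171204 [ 0.385  -0.2729] [0.036 0.042 0.062]
sec 0.43568646907806396 -0.028061509132385254 0.019764220342040062 [ 0.4343 -0.0268] [0.029 0.034 0.049]
third 0.40153080224990845 -0.037142880260944366 0.1270209401845932 [ 0.4729 -0.1189] [0.02  0.023 0.037]
small 0.39424917101860046 -0.09351277351379395 0.17007476091384888 [ 0.4608 -0.2243] [0.012 0.026 0.031]
stamp rect ((0.39828062057495117, -0.09629489481449127), (0.29631221294403076, 0.1888524889945984), 85.66315460205078)
```

```bash
cat >> h.py <<'E'
YAW=6.3
def plan(x,y,z,yaw=YAW):
    o=r.get_obs(); M=rv(o["orientation"])
    a=np.radians(yaw); Y=np.array([np.cos(a),np.sin(a),0]); Z=np.array([0,0,-1.]); G=np.stack([np.cross(Y,Z),Y,Z],1)
    d=np.array([x,y,z])-o["tcp_pos"]
    print("t",round(o["clock"],2),"tcp",o["tcp_pos"].round(4),"q7",o["joints"][6].round(2),"grip",round(o["grip_width"],4),"F",np.round(o["contact_force"],1))
    print(" now-frame mm",(M.inv().apply(d)*1000).round(1)," goal-frame mm",(G.T@d*1000).round(1)," turn",(M.inv()*R.from_matrix(G)).as_rotvec().round(3))
E
python3 - <<'E'
from h import *
plan(.46,.30,.2)
plan(.4356,-.0278,.12)
E
```

```text
t 0.15 tcp [0.3006 0.6039 0.2306] q7 -0.08 grip 0.0852 F [ 0.3 -0.2  0.4]
 now-frame mm [-278.1 -201.    30.9]  goal-frame mm [-319.5  125.1   30.6]  turn [-0.001  0.001  0.999]
t 0.15 tcp [0.3006 0.6039 0.2306] q7 -0.08 grip 0.0852 F [ 0.3 -0.2  0.4]
 now-frame mm [-402.3 -505.2  111.3]  goal-frame mm [-642.7   64.9  110.6]  turn [-0.001  0.001  0.999]
```

Request:
play_rows --pt "-35 -25 0 0 0 0.15 0" --pt "-38 -20 0 0 0 0.15 0" --pt "-40 -14 0 0 0 0.15 0" --pt "-42 -8 0 0 0 0.15 0" --pt "-42 0 0 0 0 0.15 0" --force 40

```text
clock: 0.65
tcp_pos: [0.3953, 0.4149, 0.2276]
orientation: [-1.785, -2.58, 0.005]
contact_force: [-0.3, 0.6, 0.3]
grip_width: 0.0859
```

```bash
python3 - <<'E'
from h import *
plan(.4356,-.0278,.12)
E
```

```text
t 0.65 tcp [0.3953 0.4149 0.2276] q7 -0.48 grip 0.0859 F [-0.3  0.6  0.3]
 now-frame mm [-428.7 -117.8  107.4]  goal-frame mm [-444.5   -8.5  107.6]  turn [-0.005 -0.001  0.25 ]
```

Request:
play_rows --pt "-48 8 0 0 0 0.15 90" --pt "-50 10 0 0 0 0.13 90" --pt "-50 5 0 0 0 0 90" --pt "-50 0 15 0 0 0 90" --pt "-50 0 15 0 0 0 90"

```text
clock: 1.15
tcp_pos: [0.4578, 0.1802, 0.2001]
orientation: [-2.141, -2.296, -0.003]
contact_force: [0.8, -0.3, -0.9]
grip_width: 0.0549
```

Request:
play_rows --pt "-50 0 15 0 0 0 90" --pt "-50 -5 15 0 0 0 90" --pt "-50 -5 15 0 0 0 90" --pt "-40 -5 15 0 0 0 90" --pt "0 0 0 0 0 0 90"

```text
clock: 1.65
tcp_pos: [0.4533, -0.0118, 0.1404]
orientation: [-2.152, -2.287, -0.001]
contact_force: [0.9, 1.0, -0.3]
grip_width: 0.0552
```

```bash
python3 - <<'E'
from h import *
plan(.4356,-.0278,.006)
f=grab_frame("wrist"); cv2.imwrite("pics/w1.png",f["color"])
E
```

```text
t 1.65 tcp [ 0.4533 -0.0118  0.1404] q7 0.13 grip 0.0552 F [ 0.9  1.  -0.3]
 now-frame mm [-15.2 -18.5 134.4]  goal-frame mm [-14.  -19.3 134.4]  turn [-0.    -0.002 -0.049]
```

View pics/w1.png

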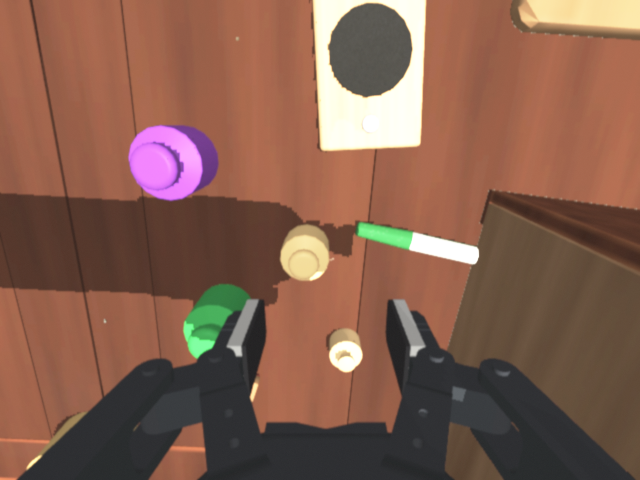

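Wrist view: second weight's knob at (304,259), third's at (346,361), green/purple look-alikes at (205,340)/(155,165), pen clear of the weight.

```bash
python3 - <<'E'
from h import *
f=grab_frame("wrist")
print(ray(f,304,261,.045).round(4), ray(f,346,362,.034).round(4), ray(f,371,49,.018).round(4))
P=zmap(f)
for u,v in ((304,255),(346,350)):
    Q=P[v-35:v+35,u-35:u+35].reshape(-1,3); q=Q[(Q[:,2]>.75*Q[:,2].max())&(Q[:,2]<.1)]; print(Q[:,2].max(), q.mean(0).round(4))
plan(.4356,-.0278,.006)
E
```

```text
[ 0.4383 -0.0222  0.045 ] [ 0.4781 -0.1186  0.034 ] [0.4765 0.1258 0.018 ]
0.28462299502412747 [nan nan nan]
0.28462299502412747 [nan nan nan]
t 1.75 tcp [ 0.4551 -0.007   0.1416] q7 0.12 grip 0.0553 F [-0.9  0.9 -0.3]
 now-frame mm [-19.9 -21.2 135.5]  goal-frame mm [-18.5 -21.7 135.6]  turn [ 0.002 -0.003 -0.044]<stdin>:6: RuntimeWarning: Mean of empty slice.
  ret = um.true_divide(
```

Request:
play_rows --pt "-18 -19 20 0 0 -0.04 90" --pt "0 0 20 0 0 0 90" --pt "0 0 15 0 0 0 90" --pt "0 0 0 0 0 0 90"

```text
clock: 2.15
tcp_pos: [0.441, -0.0198, 0.087]
orientation: [2.086, 2.347, 0.017]
contact_force: [0.3, -0.1, 1.1]
grip_width: 0.0552
```

```bash
python3 - <<'E'
from h import *
f=grab_frame("wrist"); cv2.imwrite("pics/w2.png",f["color"])
plan(.437,-.025,.006)
E
```

```text
t 2.2 tcp [ 0.4419 -0.0196  0.0878] q7 0.27 grip 0.055 F [ 0.9  0.2 -0.4]
 now-frame mm [-5.3 -6.3 81.7]  goal-frame mm [-4.8 -5.4 81.8]  turn [ 0.01  -0.006  0.008]
```

View pics/w2.png

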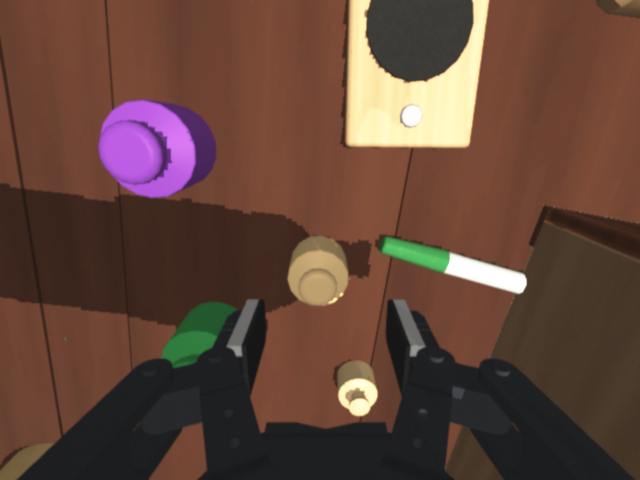

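```bash
python3 - <<'E'
from h import *
f=grab_frame("wrist")
print(ray(f,319,287,.045).round(4),ray(f,358,405,.034).round(4))
plan(.437,-.025,.006)
E
```

```text
[ 0.4386 -0.027   0.045 ] [ 0.4771 -0.1219  0.034 ]
t 2.25 tcp [ 0.4424 -0.0199  0.0884] q7 0.27 grip 0.0555 F [ 0.2 -0.7  0.2]
 now-frame mm [-5.  -6.9 82.3]  goal-frame mm [-4.5 -5.9 82.4]  turn [ 0.012 -0.006  0.008]
```

Request:
play_rows --pt "-5 -5 10 0.01 -0.006 0.01 90" --pt "0 0 10 0 0 0 90" --pt "0 0 10 0 0 0 90" --pt "0 0 0 0 0 0 90"

```text
clock: 2.65
tcp_pos: [0.4403, -0.0238, 0.058]
orientation: [2.094, 2.338, 0.007]
contact_force: [-0.4, -0.8, -0.6]
grip_width: 0.0551
```

```bash
python3 - <<'E'
from h import *
plan(.437,-.025,.006)
E
```

```text
t 2.65 tcp [ 0.4403 -0.0238  0.058 ] q7 0.31 grip 0.0551 F [-0.4 -0.8 -0.6]
 now-frame mm [-0.8 -3.7 52. ]  goal-frame mm [-0.8 -3.4 52. ]  turn [ 0.006 -0.     0.   ]
```

Request:
play_rows --pt "-3 -3 10 0.006 0 0 90" --pt "0 0 12 0 0 0 90" --pt "0 0 15 0 0 0 90" --pt "0 0 13 0 0 0 90" --pt "0 0 0 0 0 0 90"

```text
clock: 3.15
tcp_pos: [0.4373, -0.0278, 0.0036]
orientation: [-2.096, -2.338, 0.001]
contact_force: [-0.3, 0.1, -0.3]
grip_width: 0.0553
```

```bash
python3 - <<'E'
from h import *
plan(.438,-.027,.006)
f=grab_frame("wrist"); cv2.imwrite("pics/w3.png",f["color"])
E
```

```text
t 3.15 tcp [ 0.4373 -0.0278  0.0036] q7 0.39 grip 0.0553 F [-0.3  0.1 -0.3]
 now-frame mm [ 0.7  0.8 -2.4]  goal-frame mm [ 0.7  0.8 -2.4]  turn [-0.001 -0.    -0.001]
```

View pics/w3.png

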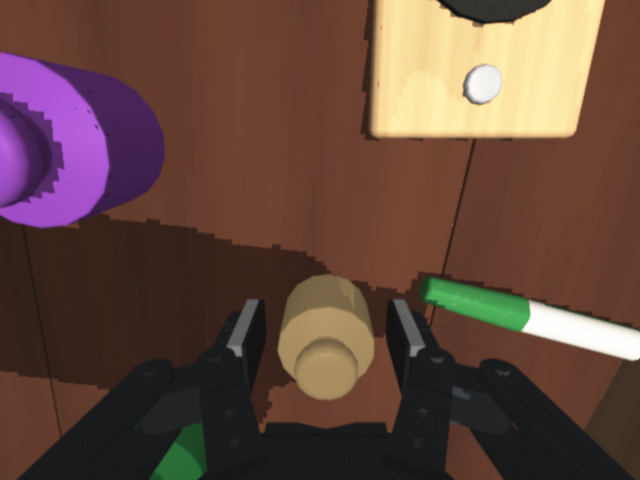

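The second weight (326,340) sits centred between the jaws; closing.

Request:
play_rows --pt "0 0 -3 0 0 0 255" --pt "0 0 0 0 0 0 255" --pt "0 0 0 0 0 0 255" --pt "0 0 0 0 0 0 255" --pt "0 0 0 0 0 0 255" --force 50

```text
clock: 3.7
tcp_pos: [0.4381, -0.028, 0.0089]
orientation: [2.097, 2.339, 0.002]
contact_force: [0.3, -0.2, -1.9]
grip_width: 0.0373
```

Request:
play_rows --pt "0 0 -10 0 0 0 255" --pt "0 0 -25 0 0 0 255" --pt "0 0 -40 0 0 0 255" --pt "0 0 -30 0 0 0 255" --pt "0 0 0 0 0 0 255"

```text
clock: 4.2
tcp_pos: [0.4369, -0.0286, 0.1189]
orientation: [-2.098, -2.336, 0.001]
contact_force: [1.0, 0.3, -2.6]
grip_width: 0.0371
```

```bash
python3 - <<'E'
from h import *
plan(.459,.2705,.12)
f=grab_frame("wrist"); cv2.imwrite("pics/w4.png",f["color"])
E
```

```text
t 4.2 tcp [ 0.4369 -0.0286  0.1189] q7 0.23 grip 0.0371 F [ 1.   0.3 -2.6]
 now-frame mm [295.   54.   -0.9]  goal-frame mm [294.8  54.8  -1.1]  turn [-0.002 -0.001 -0.003]
```

View pics/w4.png

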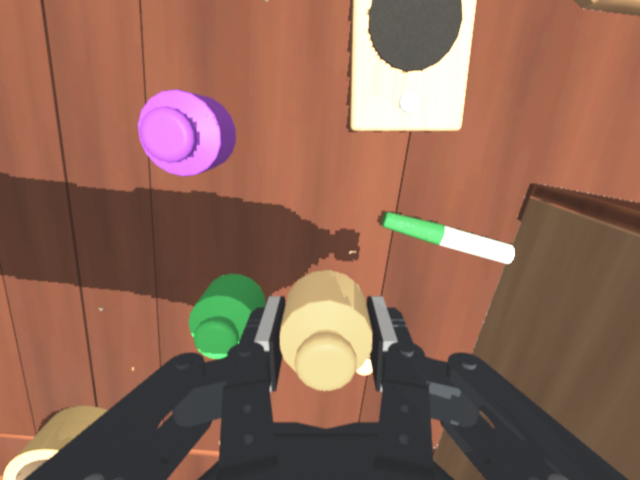

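Request:
play_rows --pt "45 9 0 0 0 0 255" --pt "50 9 0 0 0 0 255" --pt "50 9 0 0 0 0 255" --pt "50 9 0 0 0 0 255" --pt "50 9 0 0 0 0 255"

```text
clock: 4.75
tcp_pos: [0.4532, 0.2145, 0.114]
orientation: [-2.117, -2.317, 0.013]
contact_force: [1.3, 0.3, -2.5]
grip_width: 0.0372
```

Request:
play_rows --pt "30 9 0 0 0 0 255" --pt "20 0 0 0 0 0 255" --pt "0 0 0 0 0 0 255"

```text
clock: 5.05
tcp_pos: [0.4539, 0.2757, 0.1094]
orientation: [-2.1, -2.327, 0.018]
contact_force: [-0.3, -0.0, -3.0]
grip_width: 0.037
```

```bash
python3 - <<'E'
from h import *
plan(.459,.2705,.06)
E
```

```text
t 5.05 tcp [0.4539 0.2757 0.1094] q7 -0.35 grip 0.037 F [-0.3 -0.  -3. ]
 now-frame mm [-5.5  5.2 49.3]  goal-frame mm [-5.7  4.5 49.4]  turn [-0.013  0.003 -0.007]
```

Request:
play_rows --pt "-5 5 12 -0.013 0 -0.005 255" --pt "0 0 18 0 0 0 255" --pt "0 0 18 0 0 0 255" --pt "0 0 0 0 0 0 255" --pt "0 0 0 0 0 0 255"

```text
clock: 5.55
tcp_pos: [0.4561, 0.2662, 0.0552]
orientation: [2.098, 2.336, -0.018]
contact_force: [0.4, 0.6, -2.1]
grip_width: 0.0374
```

```bash
python3 - <<'E'
from h import *
plan(.459,.2705,.027)
f=grab_frame("wrist"); cv2.imwrite("pics/w5.png",f["color"])
E
```

```text
t 5.55 tcp [0.4561 0.2662 0.0552] q7 -0.3 grip 0.0374 F [ 0.4  0.6 -2.1]
 now-frame mm [ 4.2  3.6 28.1]  goal-frame mm [ 3.9  3.4 28.2]  turn [-0.008  0.009 -0.003]
```

View pics/w5.png

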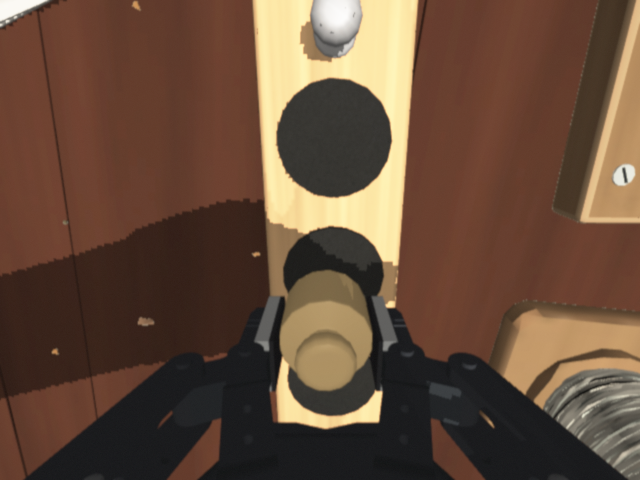

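Request:
play_rows --pt "4 3 8 -0.008 0.008 0 255" --pt "0 0 8 0 0 0 255" --pt "0 0 6 0 0 0 255" --pt "0 0 0 0 0 0 255"

```text
clock: 6.0
tcp_pos: [0.4597, 0.271, 0.033]
orientation: [2.099, 2.336, 0.005]
contact_force: [-0.3, 0.6, -2.8]
grip_width: 0.0369
```

```bash
python3 - <<'E'
from h import *
plan(.459,.2705,.027)
f=grab_frame("wrist"); cv2.imwrite("pics/w6.png",f["color"])
E
```

```text
t 6.0 tcp [0.4597 0.271  0.033 ] q7 -0.28 grip 0.0369 F [-0.3  0.6 -2.8]
 now-frame mm [-0.5 -0.7  6. ]  goal-frame mm [-0.5 -0.7  6. ]  turn [ 0.003 -0.002 -0.003]
```

View pics/w6.png

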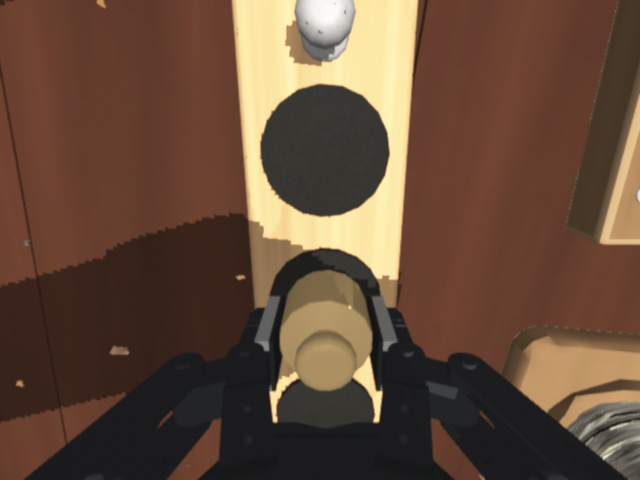

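Centred over disc 2 (top edge at row 250). Lowering until contact, then release.

Request:
play_rows --pt "0 0 4 0 0 0 255" --pt "0 0 3 0 0 0 255" --pt "0 0 0 0 0 0 255"

```text
clock: 6.35
tcp_pos: [0.4603, 0.2714, 0.0262]
orientation: [2.099, 2.336, 0.007]
contact_force: [-0.3, 0.3, -1.7]
grip_width: 0.0372
```

Request:
play_rows --pt "0 0 1 0 0 0 255" --pt "0 0 0 0 0 0 80" --pt "0 0 0 0 0 0 80" --pt "0 0 0 0 0 0 80"

```text
clock: 6.75
tcp_pos: [0.4614, 0.2721, 0.0265]
orientation: [2.099, 2.335, 0.011]
contact_force: [-0.0, -0.0, -0.4]
grip_width: 0.0584
```

Request:
play_rows --pt "0 0 -15 0 0 0 80" --pt "0 0 -30 0 0 0 80" --pt "0 0 -40 0 0 0 80" --pt "0 0 -20 0 0 0 80" --pt "0 0 0 0 0 0 80"

```text
clock: 7.25
tcp_pos: [0.4611, 0.2712, 0.1387]
orientation: [2.1, 2.334, 0.012]
contact_force: [-0.0, -1.0, 0.5]
grip_width: 0.0588
```

```bash
python3 - <<'E'
from h import *
f=grab_frame("wrist"); cv2.imwrite("pics/w7.png",f["color"])
plan(.478,-.120,.13)
plan(.387,-.277,.13)
E
```

```text
t 7.3 tcp [0.4607 0.271  0.1376] q7 -0.35 grip 0.0586 F [-0.1 -0.1  0.1]
 now-frame mm [-390.6  -24.1    6.3]  goal-frame mm [-390.5  -25.7    7.6]  turn [ 0.006 -0.003 -0.004]
t 7.3 tcp [0.4607 0.271  0.1376] q7 -0.35 grip 0.0586 F [-0.1 -0.1  0.1]
 now-frame mm [-537.2 -131.1    5.2]  goal-frame mm [-536.6 -133.4    7.6]  turn [ 0.006 -0.003 -0.004]
```

View pics/w7.png

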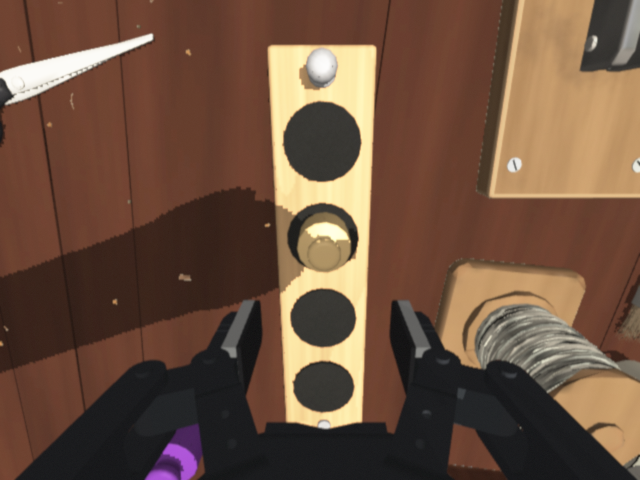

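Request:
play_rows --pt "-45 -3 0 0 0 0 100" --pt "-50 -3 0 0 0 0 100" --pt "-50 -3 0 0 0 0 100" --pt "-50 -3 0 0 0 0 100" --pt "-50 -3 0 0 0 0 100"

```text
clock: 7.8
tcp_pos: [0.4712, 0.03, 0.1346]
orientation: [-2.08, -2.353, -0.012]
contact_force: [0.3, -1.1, 0.3]
grip_width: 0.0517
```

Request:
play_rows --pt "-50 -3 0 0 0 0 100" --pt "-50 -3 0 0 0 0 100" --pt "-40 -3 0 0 0 0 100" --pt "0 0 0 0 0 0 100"

```text
clock: 8.2
tcp_pos: [0.4754, -0.1189, 0.1319]
orientation: [-2.091, -2.342, -0.005]
contact_force: [0.8, 0.3, -0.3]
grip_width: 0.0521
```

```bash
python3 - <<'E'
from h import *
plan(.477,-.1205,.06)
E
```

```text
t 8.2 tcp [ 0.4754 -0.1189  0.1319] q7 0.47 grip 0.0521 F [ 0.8  0.3 -0.3]
 now-frame mm [-2.   1.4 71.9]  goal-frame mm [-1.7  1.5 71.9]  turn [ 0.001 -0.003  0.003]
```

Request:
play_rows --pt "-1 1 20 0 0 0 100" --pt "0 0 25 0 0 0 100" --pt "0 0 20 0 0 0 100" --pt "0 0 0 0 0 0 100"

```text
clock: 8.6
tcp_pos: [0.4747, -0.1202, 0.0632]
orientation: [-2.095, -2.336, -0.002]
contact_force: [0.1, -0.0, -0.4]
grip_width: 0.0521
```

```bash
python3 - <<'E'
from h import *
plan(.477,-.1205,.005)
f=grab_frame("wrist"); cv2.imwrite("pics/w8.png",f["color"])
E
```

```text
t 8.6 tcp [ 0.4747 -0.1202  0.0632] q7 0.56 grip 0.0521 F [ 0.1 -0.  -0.4]
 now-frame mm [-0.8  2.4 58.2]  goal-frame mm [-0.6  2.3 58.2]  turn [-0.002 -0.004 -0.001]
```

View pics/w8.png

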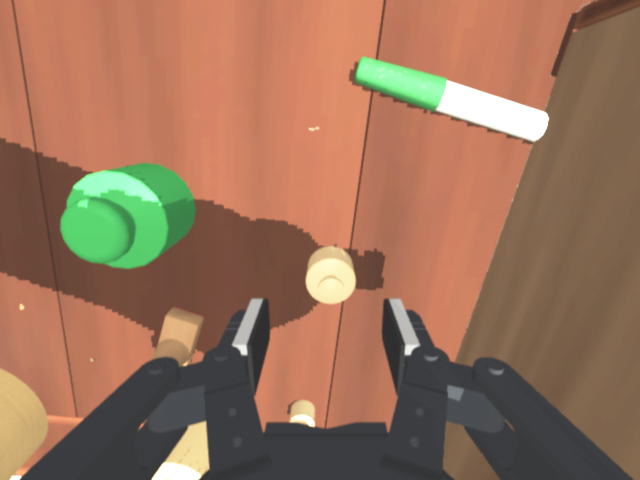

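Third weight at (331,275) between the jaws. Descending.

Request:
play_rows --pt "0 2 15 0 0 0 100" --pt "0 0 15 0 0 0 100" --pt "0 0 15 0 0 0 100" --pt "0 0 10 0 0 0 100" --pt "0 0 0 0 0 0 100"

```text
clock: 9.15
tcp_pos: [0.4803, -0.1181, 0.0113]
orientation: [2.094, 2.341, 0.009]
contact_force: [-0.0, -0.3, 0.4]
grip_width: 0.0518
```

```bash
python3 - <<'E'
from h import *
plan(.477,-.1205,.005)
f=grab_frame("wrist"); cv2.imwrite("pics/w9.png",f["color"])
E
```

```text
t 9.15 tcp [ 0.4803 -0.1181  0.0113] q7 0.62 grip 0.0518 F [-0.  -0.3  0.4]
 now-frame mm [-2.1 -3.6  6.3]  goal-frame mm [-2.  -3.6  6.3]  turn [ 0.004 -0.004  0.001]
```

View pics/w9.png

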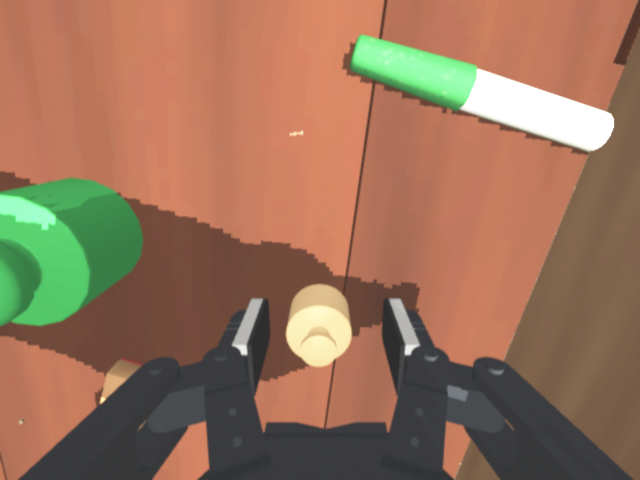

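Request:
play_rows --pt "-2 -3 5 0 0 0 100" --pt "0 0 0 0 0 0 255" --pt "0 0 0 0 0 0 255" --pt "0 0 0 0 0 0 255" --pt "0 0 0 0 0 0 255"

```text
clock: 9.7
tcp_pos: [0.4793, -0.1209, 0.0091]
orientation: [2.092, 2.338, 0.014]
contact_force: [-0.3, 0.3, -0.7]
grip_width: 0.0278
```

Request:
play_rows --pt "0 0 -10 0 0 0 255" --pt "0 0 -25 0 0 0 255" --pt "0 0 -40 0 0 0 255" --pt "0 0 -30 0 0 0 255" --pt "0 0 0 0 0 0 255"

```text
clock: 10.2
tcp_pos: [0.4774, -0.1217, 0.1192]
orientation: [2.095, 2.339, 0.011]
contact_force: [0.1, -0.9, -1.1]
grip_width: 0.0277
```

```bash
python3 - <<'E'
from h import *
plan(.467,.1975,.12)
f=grab_frame("wrist"); cv2.imwrite("pics/w10.png",f["color"])
E
```

```text
t 10.2 tcp [ 0.4774 -0.1217  0.1192] q7 0.5 grip 0.0277 F [ 0.1 -0.9 -1.1]
 now-frame mm [318.5  24.6   0.4]  goal-frame mm [318.4  24.7  -0.8]  turn [ 0.006 -0.004 -0.   ]
```

View pics/w10.png

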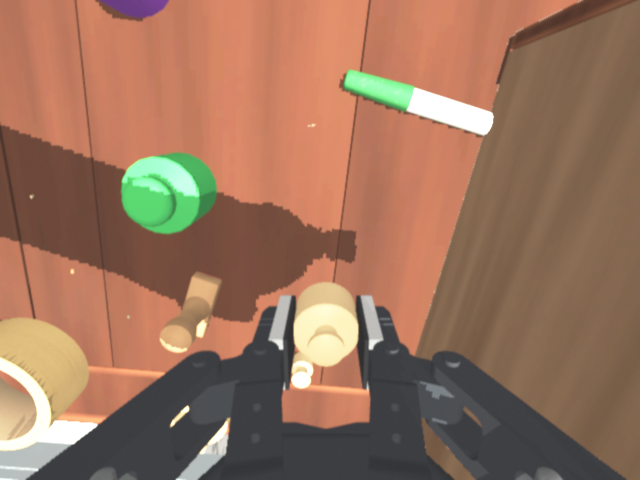

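Request:
play_rows --pt "45 4 0 0 0 0 255" --pt "50 4 0 0 0 0 255" --pt "50 4 0 0 0 0 255" --pt "50 4 0 0 0 0 255" --pt "50 4 0 0 0 0 255"

```text
clock: 10.75
tcp_pos: [0.469, 0.1204, 0.1164]
orientation: [2.116, 2.319, 0.003]
contact_force: [1.8, 0.0, -1.3]
grip_width: 0.0277
```

Request:
play_rows --pt "50 4 0 0 0 0 255" --pt "22 0 0 0 0 0 255" --pt "0 0 0 0 0 0 255"

```text
clock: 11.05
tcp_pos: [0.4626, 0.2013, 0.1135]
orientation: [-2.102, -2.333, 0.001]
contact_force: [-0.3, 0.5, -0.9]
grip_width: 0.0277
```

```bash
python3 - <<'E'
from h import *
plan(.467,.1975,.055)
E
```

```text
t 11.05 tcp [0.4626 0.2013 0.1135] q7 -0.2 grip 0.0277 F [-0.3  0.5 -0.9]
 now-frame mm [-4.3  4.1 58.5]  goal-frame mm [-4.3  4.  58.5]  turn [-0.001 -0.    -0.006]
```

Request:
play_rows --pt "-4 4 20 0 0 -0.005 255" --pt "0 0 20 0 0 0 255" --pt "0 0 18 0 0 0 255" --pt "0 0 0 0 0 0 255" --pt "0 0 0 0 0 0 255"

```text
clock: 11.55
tcp_pos: [0.4647, 0.1933, 0.0509]
orientation: [-2.097, -2.337, 0.012]
contact_force: [0.4, 0.1, -0.9]
grip_width: 0.0274
```

```bash
python3 - <<'E'
from h import *
plan(.467,.1975,.027)
E
```

```text
t 11.55 tcp [0.4647 0.1933 0.0509] q7 -0.12 grip 0.0274 F [ 0.4  0.1 -0.9]
 now-frame mm [ 4.1  2.9 23.9]  goal-frame mm [ 4.   2.7 23.9]  turn [-0.007  0.004 -0.002]
```

Request:
play_rows --pt "4 3 6 -0.007 0.004 0 255" --pt "0 0 6 0 0 0 255" --pt "0 0 6 0 0 0 255" --pt "0 0 0 0 0 0 255"

```text
clock: 11.95
tcp_pos: [0.4686, 0.1973, 0.0332]
orientation: [2.099, 2.336, 0.005]
contact_force: [0.5, 0.2, -1.2]
grip_width: 0.0276
```

```bash
python3 - <<'E'
from h import *
plan(.467,.1975,.027)
f=grab_frame("wrist"); cv2.imwrite("pics/w11.png",f["color"])
E
```

```text
t 11.95 tcp [0.4686 0.1973 0.0332] q7 -0.1 grip 0.0276 F [ 0.5  0.2 -1.2]
 now-frame mm [ 0.4 -1.6  6.2]  goal-frame mm [ 0.4 -1.6  6.2]  turn [ 0.003 -0.001 -0.003]
```

View pics/w11.png

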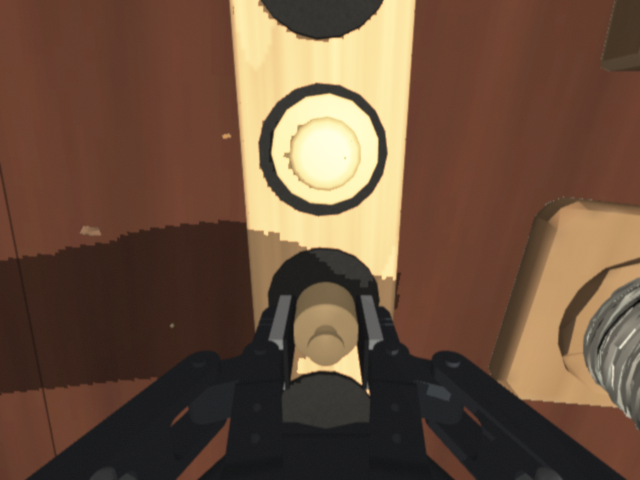

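The second weight stands centred on disc 2 (323,150); third is over disc 3. Lower and release.

Request:
play_rows --pt "0 -1 4 0 0 0 255" --pt "0 0 3 0 0 0 255" --pt "0 0 0 0 0 0 255"

```text
clock: 12.3
tcp_pos: [0.4682, 0.1975, 0.0265]
orientation: [2.099, 2.335, 0.007]
contact_force: [0.3, 0.0, -0.9]
grip_width: 0.0273
```

Request:
play_rows --pt "0 0 1 0 0 0 255" --pt "0 0 0 0 0 0 100" --pt "0 0 0 0 0 0 100" --pt "0 0 0 0 0 0 100"

```text
clock: 12.7
tcp_pos: [0.4688, 0.1978, 0.0269]
orientation: [2.1, 2.336, 0.009]
contact_force: [-0.3, -0.4, 0.1]
grip_width: 0.0516
```

Request:
play_rows --pt "0 0 -15 0 0 0 100" --pt "0 0 -30 0 0 0 100" --pt "0 0 -40 0 0 0 100" --pt "0 0 -20 0 0 0 100" --pt "0 0 0 0 0 0 100"

```text
clock: 13.2
tcp_pos: [0.4676, 0.1969, 0.1343]
orientation: [2.1, 2.336, 0.005]
contact_force: [-0.1, 0.5, 1.4]
grip_width: 0.0523
```

```bash
python3 - <<'E'
from h import *
f=grab_frame("wrist"); cv2.imwrite("pics/w12.png",f["color"])
plan(.469,-.237,.13)
E
```

```text
t 13.25 tcp [0.4671 0.1968 0.1332] q7 -0.2 grip 0.0522 F [ 1.   1.  -0.2]
 now-frame mm [-431.5  -44.1    2.8]  goal-frame mm [-431.4  -45.7    3.2]  turn [ 0.001 -0.001 -0.004]
```

View pics/w12.png

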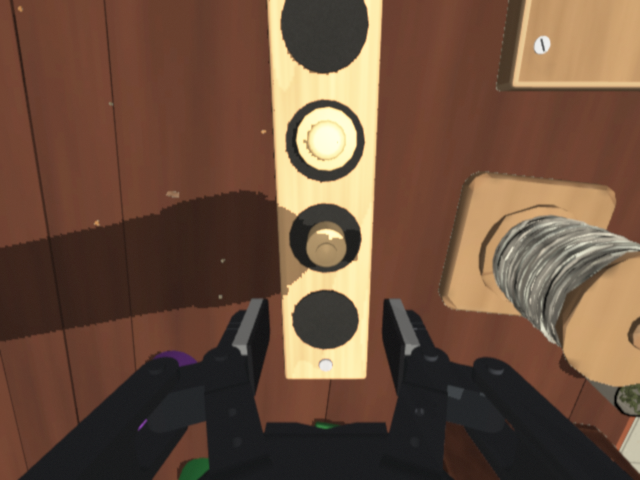

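Request:
play_rows --pt "-45 -5 0 0 0 0 130" --pt "-50 -5 0 0 0 0 130" --pt "-50 -5 0 0 0 0 130" --pt "-50 -5 0 0 0 0 130" --pt "-50 -5 0 0 0 0 130"

```text
clock: 13.75
tcp_pos: [0.4681, -0.0449, 0.128]
orientation: [-2.076, -2.354, 0.0]
contact_force: [0.3, 0.6, 0.1]
grip_width: 0.0419
```

Request:
play_rows --pt "-50 -5 0 0 0 0 130" --pt "-50 -5 0 0 0 0 130" --pt "-50 -5 0 0 0 0 130" --pt "-35 -5 0 0 0 0 130" --pt "0 0 0 0 0 0 130"

```text
clock: 14.25
tcp_pos: [0.4653, -0.2391, 0.122]
orientation: [-2.084, -2.342, 0.012]
contact_force: [0.1, 0.4, -0.2]
grip_width: 0.0417
```

```bash
python3 - <<'E'
from h import *
plan(.469,-.237,.06)
E
```

```text
t 14.25 tcp [ 0.4653 -0.2391  0.122 ] q7 0.76 grip 0.0417 F [ 0.1  0.4 -0.2]
 now-frame mm [ 1.6  4.5 61.9]  goal-frame mm [ 1.6  3.9 62. ]  turn [-0.01   0.     0.006]
```

Request:
play_rows --pt "1 4 20 -0.01 0 0.006 130" --pt "0 0 20 0 0 0 130" --pt "0 0 20 0 0 0 130" --pt "0 0 0 0 0 0 130" --pt "0 0 0 0 0 0 130"

```text
clock: 14.75
tcp_pos: [0.4658, -0.236, 0.055]
orientation: [-2.094, -2.332, 0.006]
contact_force: [-0.2, 0.5, 0.3]
grip_width: 0.042
```

```bash
python3 - <<'E'
from h import *
plan(.469,-.237,.005)
f=grab_frame("wrist"); cv2.imwrite("pics/w13.png",f["color"])
E
```

```text
t 14.75 tcp [ 0.4658 -0.236   0.055 ] q7 0.82 grip 0.042 F [-0.2  0.5  0.3]
 now-frame mm [-1.5  3.5 49.9]  goal-frame mm [-1.4  3.1 50. ]  turn [-0.008 -0.003 -0.002]
```

View pics/w13.png

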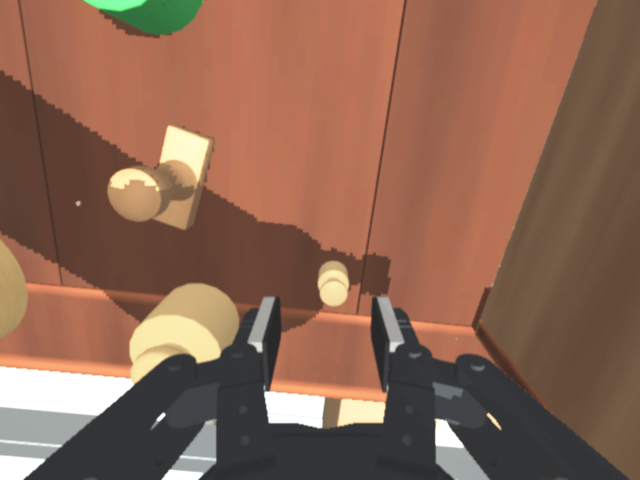

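Smallest weight at (333,283), slightly toward +tool y; correct 3 mm and descend.

Request:
play_rows --pt "-1 3 12 -0.008 -0.003 0 130" --pt "0 0 12 0 0 0 130" --pt "0 0 12 0 0 0 130" --pt "0 0 8 0 0 0 130" --pt "0 0 0 0 0 0 130"

```text
clock: 15.3
tcp_pos: [0.4709, -0.2357, 0.0111]
orientation: [2.094, 2.337, 0.004]
contact_force: [-0.6, 1.1, 0.7]
grip_width: 0.0419
```

```bash
python3 - <<'E'
from h import *
plan(.469,-.237,.005)
f=grab_frame("wrist"); cv2.imwrite("pics/w14.png",f["color"])
E
```

```text
t 15.3 tcp [ 0.4709 -0.2357  0.0111] q7 0.87 grip 0.0419 F [-0.6  1.1  0.7]
 now-frame mm [-1.1 -2.1  6.1]  goal-frame mm [-1.1 -2.1  6.1]  turn [ 0.004  0.001 -0.   ]
```

View pics/w14.png

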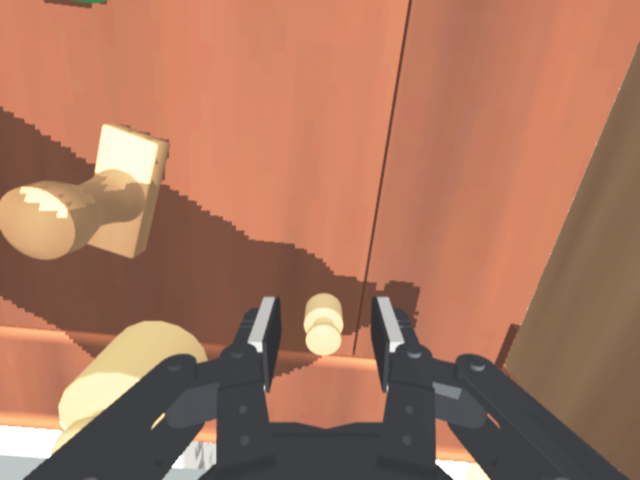

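Request:
play_rows --pt "-1 -1 6 0 0 0 130" --pt "0 0 0 0 0 0 255" --pt "0 0 0 0 0 0 255" --pt "0 0 0 0 0 0 255" --pt "0 0 0 0 0 0 255" --force 30

```text
clock: 15.85
tcp_pos: [0.471, -0.2378, 0.0062]
orientation: [2.093, 2.335, 0.006]
contact_force: [-0.9, 0.8, -0.1]
grip_width: 0.0168
```

Request:
play_rows --pt "0 0 -10 0 0 0 255" --pt "0 0 -25 0 0 0 255" --pt "0 0 -40 0 0 0 255" --pt "0 0 -30 0 0 0 255" --pt "0 0 0 0 0 0 255"

```text
clock: 16.35
tcp_pos: [0.4695, -0.2379, 0.1166]
orientation: [2.096, 2.335, 0.005]
contact_force: [1.1, -0.3, -0.4]
grip_width: 0.0168
```

```bash
python3 - <<'E'
from h import *
plan(.475,.1245,.12)
f=grab_frame("wrist"); cv2.imwrite("pics/w15.png",f["color"])
E
```

```text
t 16.35 tcp [ 0.4695 -0.2379  0.1166] q7 0.77 grip 0.0168 F [ 1.1 -0.3 -0.4]
 now-frame mm [359.7  44.5  -3.6]  goal-frame mm [359.6  45.3  -3.4]  turn [ 0.005  0.001 -0.002]
```

View pics/w15.png

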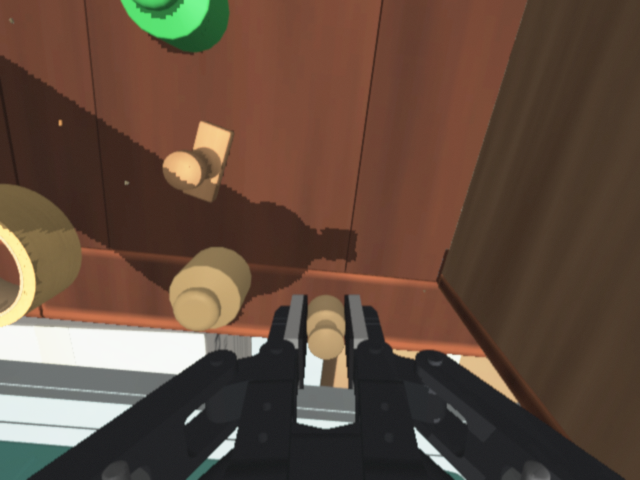

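Request:
play_rows --pt "45 5 0 0 0 0 255" --pt "50 5 0 0 0 0 255" --pt "50 5 0 0 0 0 255" --pt "50 5 0 0 0 0 255" --pt "50 5 0 0 0 0 255"

```text
clock: 16.9
tcp_pos: [0.4661, 0.0048, 0.1129]
orientation: [2.114, 2.317, -0.003]
contact_force: [2.2, -0.1, 0.6]
grip_width: 0.0168
```

Request:
play_rows --pt "50 10 0 0 0 0 255" --pt "50 5 0 0 0 0 255" --pt "18 0 0 0 0 0 255" --pt "0 0 0 0 0 0 255"

```text
clock: 17.3
tcp_pos: [0.4659, 0.1313, 0.1092]
orientation: [2.102, 2.333, -0.008]
contact_force: [0.9, -0.7, 0.4]
grip_width: 0.0171
```

```bash
python3 - <<'E'
from h import *
plan(.475,.1245,.055)
E
```

```text
t 17.3 tcp [0.4659 0.1313 0.1092] q7 -0.04 grip 0.0171 F [ 0.9 -0.7  0.4]
 now-frame mm [-7.5  8.5 54.3]  goal-frame mm [-7.8  8.3 54.2]  turn [-0.003  0.004 -0.006]
```

Request:
play_rows --pt "-6 8 18 0 0.004 -0.005 255" --pt "0 0 18 0 0 0 255" --pt "0 0 15 0 0 0 255" --pt "0 0 0 0 0 0 255" --pt "0 0 0 0 0 0 255"

```text
clock: 17.8
tcp_pos: [0.4727, 0.1201, 0.0547]
orientation: [-2.099, -2.334, 0.013]
contact_force: [0.2, -0.4, 0.7]
grip_width: 0.0167
```

```bash
python3 - <<'E'
from h import *
plan(.475,.1245,.0245)
E
```

```text
t 17.8 tcp [0.4727 0.1201 0.0547] q7 0.07 grip 0.0167 F [ 0.2 -0.4  0.7]
 now-frame mm [ 4.3  3.  30.2]  goal-frame mm [ 4.2  2.8 30.2]  turn [-0.007  0.004 -0.004]
```

Request:
play_rows --pt "4 2 8 -0.007 0.004 0 255" --pt "0 0 8 0 0 0 255" --pt "0 0 7 0 0 0 255" --pt "0 0 0 0 0 0 255"

```text
clock: 18.2
tcp_pos: [0.4751, 0.1236, 0.0312]
orientation: [2.102, 2.334, 0.004]
contact_force: [-0.0, 0.1, 1.3]
grip_width: 0.0167
```

```bash
python3 - <<'E'
from h import *
plan(.475,.1245,.0245)
f=grab_frame("wrist"); cv2.imwrite("pics/w16.png",f["color"])
E
```

```text
t 18.2 tcp [0.4751 0.1236 0.0312] q7 0.09 grip 0.0167 F [-0.   0.1  1.3]
 now-frame mm [ 0.9 -0.   6.7]  goal-frame mm [ 0.9 -0.   6.7]  turn [ 0.002 -0.001 -0.006]
```

View pics/w16.png

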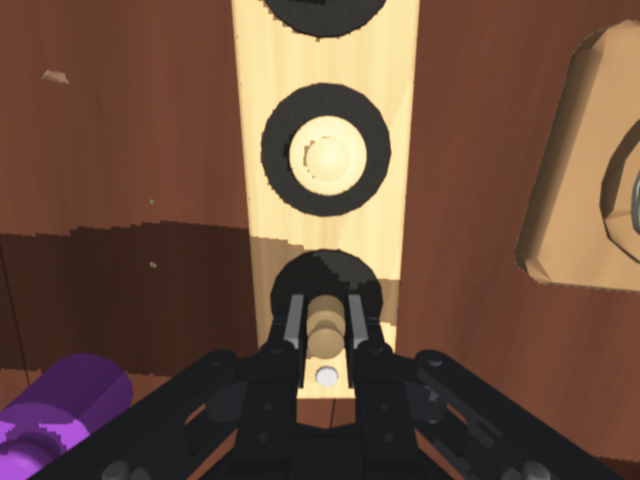

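Request:
play_rows --pt "0 0 4 0 0 0 255" --pt "0 0 2 0 0 0 255" --pt "0 0 0 0 0 0 255"

```text
clock: 18.55
tcp_pos: [0.4757, 0.1238, 0.0255]
orientation: [2.102, 2.333, 0.006]
contact_force: [0.3, -0.4, -0.2]
grip_width: 0.017
```

```bash
python3 - <<'E'
from h import *
plan(.475,.1245,.0245)
f=grab_frame("wrist"); cv2.imwrite("pics/w17.png",f["color"][200:400,200:450])
E
```

```text
t 18.55 tcp [0.4757 0.1238 0.0255] q7 0.1 grip 0.017 F [ 0.3 -0.4 -0.2]
 now-frame mm [ 0.7 -0.6  1. ]  goal-frame mm [ 0.7 -0.6  1. ]  turn [ 0.003 -0.002 -0.006]
```

View pics/w17.png

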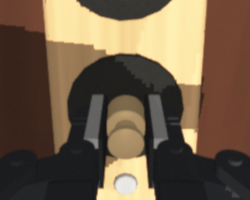

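Request:
play_rows --pt "0 0 1.5 0 0 0 255" --pt "0 0 0 0 0 0 130" --pt "0 0 0 0 0 0 130" --pt "0 0 0 0 0 0 130"

```text
clock: 19.0
tcp_pos: [0.4761, 0.124, 0.0243]
orientation: [2.101, 2.333, 0.007]
contact_force: [0.5, -0.2, 0.2]
grip_width: 0.0419
```

Request:
play_rows --pt "0 0 -15 0 0 0 130" --pt "0 0 -30 0 0 0 50" --pt "0 0 -40 0 0 0 0" --pt "0 0 -30 0 0 0 0" --pt "0 0 0 0 0 0 0"

```text
clock: 19.5
tcp_pos: [0.4749, 0.1231, 0.1425]
orientation: [2.103, 2.333, 0.002]
contact_force: [0.5, -0.4, -0.3]
grip_width: 0.0854
```

```bash
python3 - <<'E'
from h import *
f=grab_frame("wrist"); cv2.imwrite("pics/w18.png",f["color"])
plan(.387,-.277,.13)
E
```

```text
t 19.55 tcp [0.474 0.123 0.141] q7 -0.04 grip 0.0858 F [ 0.1 -1.3  0.1]
 now-frame mm [-388.8 -128.    11.2]  goal-frame mm [-388.  -130.4   11. ]  turn [-0.001  0.    -0.006]
```

View pics/w18.png

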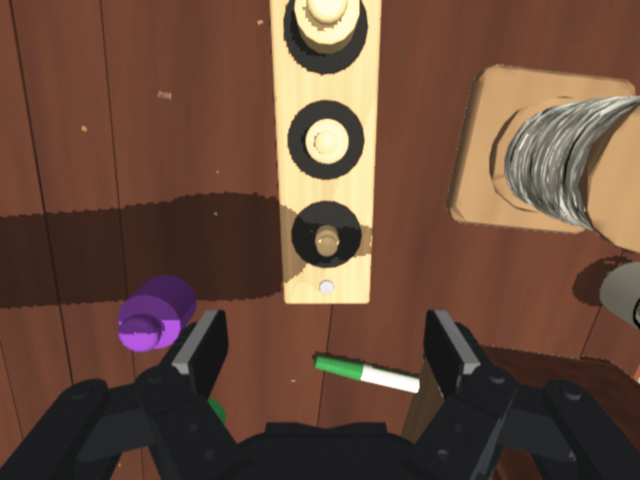

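Request:
play_rows --pt "-45 -8 0 0 0 0 0" --pt "-50 -8 0 0 0 0 0" --pt "-50 -8 0 0 0 0 0" --pt "-50 -8 0 0 0 0 0" --pt "-50 -8 0 0 0 0 0"

```text
clock: 20.05
tcp_pos: [0.4604, -0.1192, 0.137]
orientation: [-2.078, -2.351, 0.001]
contact_force: [1.4, -0.2, 0.4]
grip_width: 0.0854
```

Request:
play_rows --pt "-40 -20 0 0 0 0 0" --pt "-40 -20 0 0 0 0 0" --pt "-40 -25 0 0 0 0 0" --pt "-25 -25 0 0 0 0 0" --pt "0 0 0 0 0 0 0"

```text
clock: 20.55
tcp_pos: [0.3808, -0.2861, 0.1326]
orientation: [-2.087, -2.339, 0.011]
contact_force: [-0.5, 0.5, 0.6]
grip_width: 0.0856
```

```bash
python3 - <<'E'
from h import *
plan(.387,-.277,.09)
E
```

```text
t 20.55 tcp [ 0.3808 -0.2861  0.1326] q7 0.92 grip 0.0856 F [-0.5  0.5  0.6]
 now-frame mm [ 8.3  7.6 42.5]  goal-frame mm [ 8.4  7.1 42.6]  turn [-0.01  -0.     0.004]
```

Request:
play_rows --pt "8 7 12 -0.01 0 0.004 0" --pt "0 0 15 0 0 0 0" --pt "0 0 10 0 0 0 0" --pt "0 0 0 0 0 0 0" --pt "0 0 0 0 0 0 0"

```text
clock: 21.05
tcp_pos: [0.3848, -0.2757, 0.0907]
orientation: [-2.096, -2.332, 0.002]
contact_force: [-0.0, 0.2, -0.7]
grip_width: 0.0853
```

```bash
python3 - <<'E'
from h import *
plan(.387,-.277,.006)
f=grab_frame("wrist"); cv2.imwrite("pics/w19.png",f["color"])
E
```

```text
t 21.05 tcp [ 0.3848 -0.2757  0.0907] q7 0.96 grip 0.0853 F [-0.   0.2 -0.7]
 now-frame mm [-1.9  2.5 84.7]  goal-frame mm [-1.6  2.1 84.7]  turn [-0.005 -0.004 -0.003]
```

View pics/w19.png

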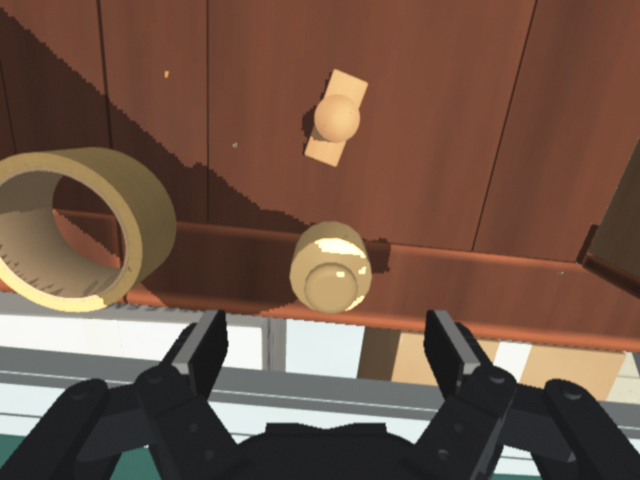

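Largest weight at (331,270), tape ring (90,230) and stamp (337,120) clear of the jaws. Descend.

Request:
play_rows --pt "-1 2 15 -0.005 0 0 0" --pt "0 0 18 0 0 0 0" --pt "0 0 15 0 0 0 0" --pt "0 0 0 0 0 0 0" --pt "0 0 0 0 0 0 0"

```text
clock: 21.6
tcp_pos: [0.3903, -0.2767, 0.0442]
orientation: [2.095, 2.337, 0.008]
contact_force: [-0.2, -0.6, -0.2]
grip_width: 0.0854
```

```bash
python3 - <<'E'
from h import *
plan(.387,-.277,.006)
f=grab_frame("wrist"); cv2.imwrite("pics/w20.png",f["color"])
E
```

```text
t 21.6 tcp [ 0.3903 -0.2767  0.0442] q7 1.04 grip 0.0854 F [-0.2 -0.6 -0.2]
 now-frame mm [ 0.  -3.5 38.1]  goal-frame mm [ 0.  -3.3 38.2]  turn [ 0.006 -0.001 -0.001]
```

View pics/w20.png

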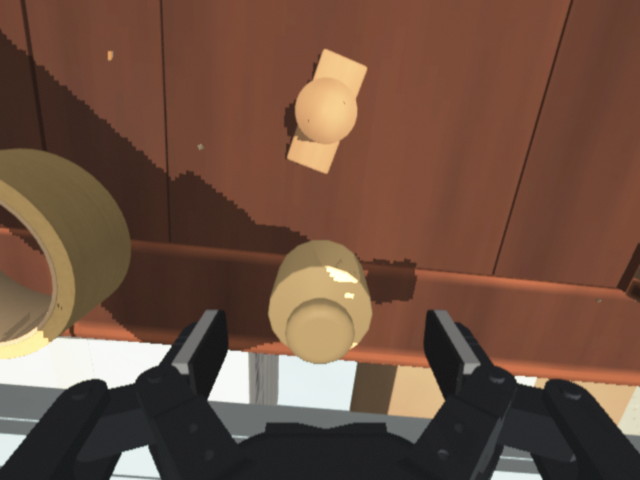

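Request:
play_rows --pt "0 -3 12 0.006 0 0 0" --pt "0 0 12 0 0 0 0" --pt "0 0 10 0 0 0 0" --pt "0 0 3 0 0 0 0" --pt "0 0 0 0 0 0 0"

```text
clock: 22.15
tcp_pos: [0.3884, -0.2772, 0.0055]
orientation: [2.095, 2.339, 0.002]
contact_force: [-0.1, -0.1, -0.1]
grip_width: 0.0853
```

```bash
python3 - <<'E'
from h import *
plan(.387,-.277,.006)
f=grab_frame("wrist"); cv2.imwrite("pics/w21.png",f["color"])
E
```

```text
t 22.15 tcp [ 0.3884 -0.2772  0.0055] q7 1.09 grip 0.0853 F [-0.1 -0.1 -0.1]
 now-frame mm [ 0.4 -1.4 -0.5]  goal-frame mm [ 0.4 -1.4 -0.5]  turn [ 0.002  0.    -0.   ]
```

View pics/w21.png

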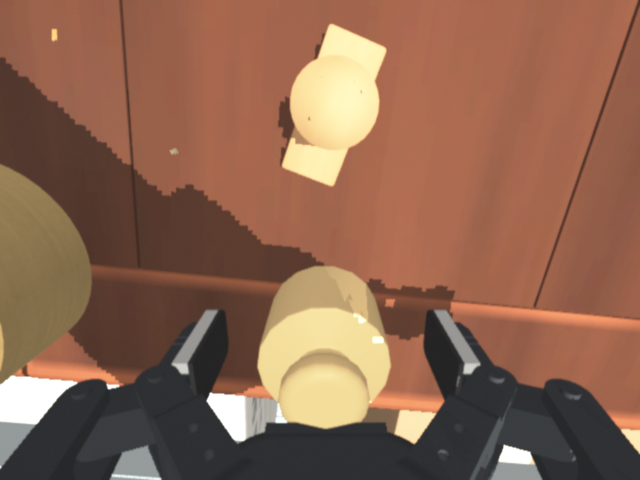

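Request:
play_rows --pt "0 0 0 0 0 0 255" --pt "0 0 0 0 0 0 255" --pt "0 0 0 0 0 0 255" --pt "0 0 0 0 0 0 255" --pt "0 0 0 0 0 0 255" --force 80

```text
clock: 22.7
tcp_pos: [0.388, -0.2772, 0.0066]
orientation: [2.096, 2.339, 0.003]
contact_force: [0.5, -0.0, -6.1]
grip_width: 0.0495
```

Request:
play_rows --pt "0 0 -10 0 0 0 255" --pt "0 0 -20 0 0 0 255" --pt "0 0 -35 0 0 0 255" --pt "0 0 -45 0 0 0 255" --pt "0 0 -15 0 0 0 255"

```text
clock: 23.2
tcp_pos: [0.3843, -0.2757, 0.1343]
orientation: [-2.092, -2.332, 0.003]
contact_force: [0.0, 0.1, -4.5]
grip_width: 0.0493
```

```bash
python3 - <<'E'
from h import *
plan(.451,.344,.12)
f=grab_frame("wrist"); cv2.imwrite("pics/w22.png",f["color"])
E
```

```text
t 23.2 tcp [ 0.3843 -0.2757  0.1343] q7 0.9 grip 0.0493 F [ 0.   0.1 -4.5]
 now-frame mm [608.8 133.3  16.6]  goal-frame mm [608.6 134.3  14.3]  turn [-0.007 -0.005 -0.002]
```

View pics/w22.png

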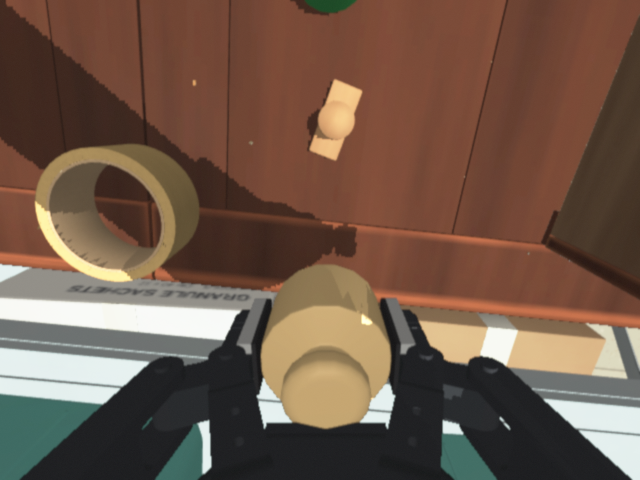

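Request:
play_rows --pt "35 25 -5 0 0 0 255" --pt "40 25 -5 0 0 0 255" --pt "45 20 0 0 0 0 255" --pt "50 12 0 0 0 0 255" --pt "50 8 0 0 0 0 255"

```text
clock: 23.75
tcp_pos: [0.4518, -0.0525, 0.1468]
orientation: [-2.119, -2.318, 0.001]
contact_force: [2.3, -0.5, -5.4]
grip_width: 0.0489
```

Request:
play_rows --pt "50 8 0 0 0 0 255" --pt "50 5 0 0 0 0 255" --pt "50 5 0 0 0 0 255" --pt "50 5 0 0 0 0 255" --pt "50 5 0 0 0 0 255"

```text
clock: 24.25
tcp_pos: [0.4524, 0.1971, 0.1447]
orientation: [-2.118, -2.316, 0.006]
contact_force: [1.0, -0.5, -4.0]
grip_width: 0.0491
```

```bash
python3 - <<'E'
from h import *
plan(.451,.344,.12)
E
```

```text
t 24.25 tcp [0.4524 0.1971 0.1447] q7 -0.21 grip 0.0491 F [ 1.  -0.5 -4. ]
 now-frame mm [146.5  11.8  24.6]  goal-frame mm [146.2  14.7  24.7]  turn [-0.005  0.    -0.02 ]
```

Request:
play_rows --pt "45 6 0 0 0 -0.01 255" --pt "45 6 0 0 0 -0.01 255" --pt "35 4 0 0 0 0 255" --pt "12 0 0 0 0 0 255" --pt "0 0 0 0 0 0 255"

```text
clock: 24.75
tcp_pos: [0.4477, 0.3482, 0.1402]
orientation: [-2.076, -2.349, 0.014]
contact_force: [0.3, -1.6, -4.6]
grip_width: 0.049
```

```bash
python3 - <<'E'
from h import *
plan(.451,.344,.085)
E
```

```text
t 24.75 tcp [0.4477 0.3482 0.1402] q7 -0.4 grip 0.049 F [ 0.3 -1.6 -4.6]
 now-frame mm [-4.5  3.3 55.2]  goal-frame mm [-4.5  2.8 55.2]  turn [-0.011  0.001  0.013]
```

Request:
play_rows --pt "-4 3 18 -0.01 0 0.013 255" --pt "0 0 20 0 0 0 255" --pt "0 0 17 0 0 0 255" --pt "0 0 0 0 0 0 255" --pt "0 0 0 0 0 0 255"

```text
clock: 25.25
tcp_pos: [0.4508, 0.3352, 0.0823]
orientation: [2.103, 2.331, -0.012]
contact_force: [0.9, 0.0, -4.3]
grip_width: 0.049
```

```bash
python3 - <<'E'
from h import *
plan(.451,.344,.0245)
f=grab_frame("wrist"); cv2.imwrite("pics/w23.png",f["color"])
E
```

```text
t 25.25 tcp [0.4508 0.3352 0.0823] q7 -0.36 grip 0.049 F [ 0.9  0.  -4.3]
 now-frame mm [ 9.2  1.3 57.8]  goal-frame mm [ 8.8  1.1 57.8]  turn [-0.004  0.007 -0.007]
```

View pics/w23.png

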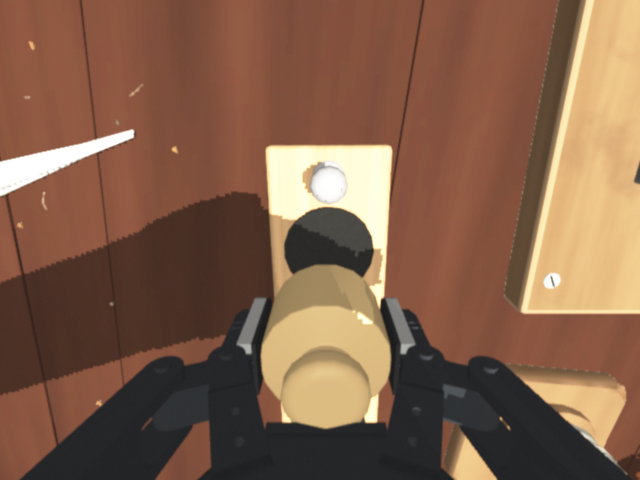

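Request:
play_rows --pt "8 1 0 0 0.006 -0.005 255" --pt "0 0 10 0 0 0 255" --pt "0 0 12 0 0 0 255" --pt "0 0 8 0 0 0 255" --pt "0 0 0 0 0 0 255"

```text
clock: 25.8
tcp_pos: [0.4521, 0.3444, 0.0522]
orientation: [-2.097, -2.336, -0.001]
contact_force: [-0.2, 0.2, -4.4]
grip_width: 0.0488
```

```bash
python3 - <<'E'
from h import *
plan(.451,.344,.0245)
f=grab_frame("wrist"); cv2.imwrite("pics/w24.png",f["color"])
E
```

```text
t 25.8 tcp [0.4521 0.3444 0.0522] q7 -0.33 grip 0.0488 F [-0.2  0.2 -4.4]
 now-frame mm [-0.4 -1.1 27.7]  goal-frame mm [-0.3 -1.1 27.7]  turn [-0.001 -0.002 -0.002]
```

View pics/w24.png

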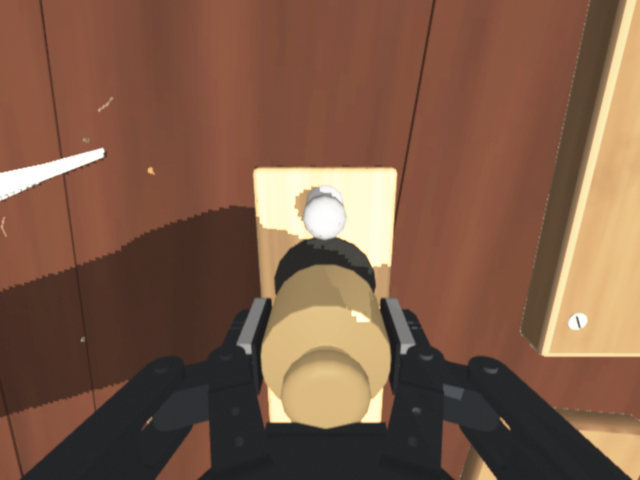

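Request:
play_rows --pt "0 -1 8 0 0 0 255" --pt "0 0 8 0 0 0 255" --pt "0 0 4 0 0 0 255" --pt "0 0 2 0 0 0 255" --pt "0 0 0 0 0 0 255"

```text
clock: 26.35
tcp_pos: [0.4514, 0.3445, 0.0286]
orientation: [-2.097, -2.336, -0.002]
contact_force: [0.1, -0.1, -4.2]
grip_width: 0.049
```

```bash
python3 - <<'E'
from h import *
plan(.451,.344,.0245)
f=grab_frame("wrist"); cv2.imwrite("pics/w25.png",f["color"])
E
```

```text
t 26.35 tcp [0.4514 0.3445 0.0286] q7 -0.32 grip 0.049 F [ 0.1 -0.1 -4.2]
 now-frame mm [-0.5 -0.4  4.1]  goal-frame mm [-0.5 -0.5  4.1]  turn [-0.001 -0.003 -0.002]
```

View pics/w25.png

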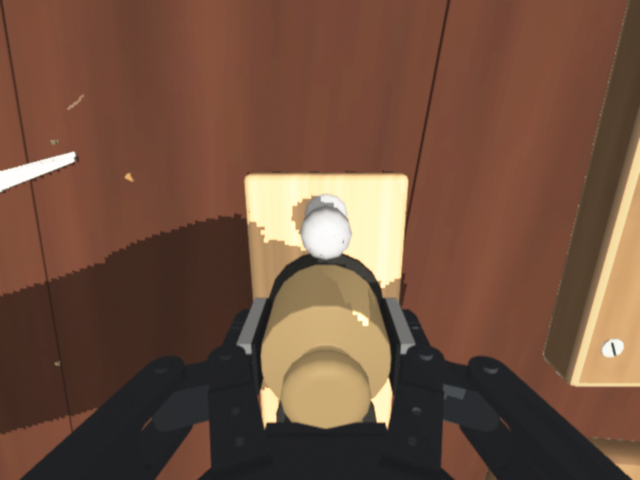

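Centred on disc 1 by the ring of rubber visible around it. Final lowering.

Request:
play_rows --pt "0 0 3 0 0 0 255" --pt "0 0 1.5 0 0 0 255" --pt "0 0 0 0 0 0 255"

```text
clock: 26.7
tcp_pos: [0.452, 0.345, 0.0246]
orientation: [-2.097, -2.336, -0.004]
contact_force: [0.6, -0.2, -4.0]
grip_width: 0.0493
```

Request:
play_rows --pt "0 0 1 0 0 0 255" --pt "0 0 1 0 0 0 255" --pt "0 0 0 0 0 0 255"

```text
clock: 27.0
tcp_pos: [0.4522, 0.3451, 0.0249]
orientation: [-2.097, -2.334, -0.005]
contact_force: [-0.4, 0.3, -4.6]
grip_width: 0.0492
```

Request:
play_rows --pt "0 0 2 0 0 0 255" --pt "0 0 2 0 0 0 255"

```text
clock: 27.2
tcp_pos: [0.4524, 0.3454, 0.0243]
orientation: [-2.096, -2.332, -0.006]
contact_force: [-9.1, -6.6, 29.8]
grip_width: 0.0489
```

Contact (30 N). Release.

Request:
play_rows --pt "0 0 -1 0 0 0 255" --pt "0 0 0 0 0 0 0" --pt "0 0 0 0 0 0 0" --pt "0 0 0 0 0 0 0"

```text
clock: 27.6
tcp_pos: [0.4542, 0.3466, 0.0268]
orientation: [-2.096, -2.332, -0.014]
contact_force: [0.7, 0.3, 0.1]
grip_width: 0.085
```

Request:
play_rows --pt "0 0 -15 0 0 0 0" --pt "0 0 -30 0 0 0 0" --pt "0 0 -45 0 0 0 0" --pt "0 0 -45 0 0 0 0" --pt "0 0 -20 0 0 0 0"

```text
clock: 28.1
tcp_pos: [0.4532, 0.3435, 0.1871]
orientation: [-2.098, -2.332, -0.004]
contact_force: [0.5, 0.3, 0.2]
grip_width: 0.0855
```

Request:
play_rows --pt "45 -10 0 0 0 0 0" --pt "45 -10 0 0 0 0 0" --pt "45 -10 0 0 0 0 0" --pt "40 -10 0 0 0 0 0" --pt "0 0 0 0 0 0 0"

```text
clock: 28.6
tcp_pos: [0.3978, 0.5198, 0.2009]
orientation: [-2.106, -2.323, -0.029]
contact_force: [-0.5, 0.2, -0.1]
grip_width: 0.0854
```

```bash
python3 - <<'E'
from h import *
print(r.get_obs()["tcp_pos"])
f=grab_frame("top"); cv2.imwrite("pics/t2.png",f["color"]); pickle.dump(f,open("top2.pkl","wb"))
cv2.imwrite("pics/t2c.png",cv2.resize(f["color"][170:240,170:345],(800,320),interpolation=cv2.INTER_CUBIC))
P=zmap(f)
for n,(x,y,h) in dict(big=(.45,.3423,.078),sec=(.4583,.2689,.065),third=(.4662,.1958,.054),small=(.4743,.1225,.047)).items():
    m=(np.hypot(P[...,0]-x,P[...,1]-y)<.03)&(P[...,2]>h-.006)&(f["depth"]>0)
    Q=P[m]; print(n,len(Q),(Q.mean(0)-[x,y,0]).round(4),Q[:,2].max().round(4))
m=(np.hypot(P[...,0]-.378,P[...,1]+.188)<.04)&(P[...,2]>.054); print("stamp top",P[m].mean(0).round(4))
p0=pickle.load(open("top0.pkl","rb")); P=zmap(p0); m=(np.hypot(P[...,0]-.378,P[...,1]+.188)<.04)&(P[...,2]>.054); print("stamp top0",P[m].mean(0).round(4))
E
```

```text
[0.39782185 0.51976677 0.20094972]
big 171 [ 0.0005 -0.      0.0775] 0.0827
sec 93 [-0.0003  0.0019  0.0646] 0.0691
third 40 [0.0001 0.0001 0.053 ] 0.0565
small 39 [-0.0005 -0.0004  0.0458] 0.0502
stamp top [ 0.3788 -0.1879  0.059 ]
stamp top0 [ 0.3787 -0.1876  0.0588]
```

View pics/t2.png

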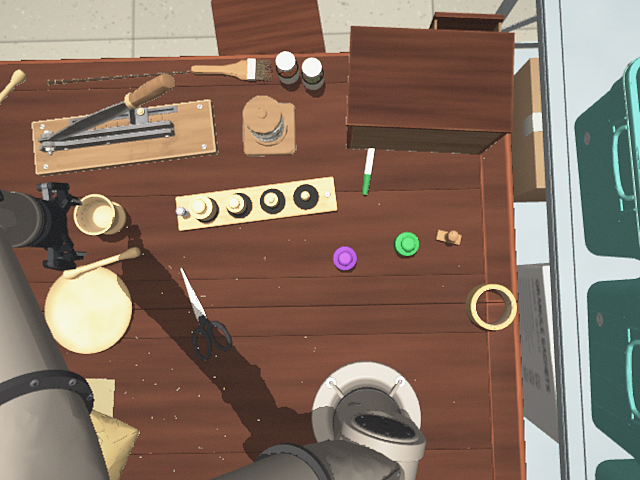

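View pics/t2c.png

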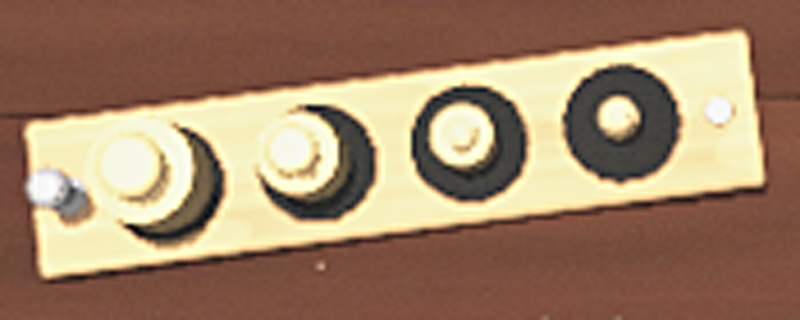

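All four weights are on their discs, tops within 2 mm of the disc centres at the right heights, and the stamp hasn't moved.

Request:
play_rows --pt "0 0 0 0 0 0 0" --pt "0 0 0 0 0 0 0"

```text
clock: 28.85
tcp_pos: [0.401, 0.5147, 0.2021]
orientation: [-2.114, -2.32, -0.028]
contact_force: [0.1, -0.1, -0.2]
grip_width: 0.0853
```

```bash
python3 - <<'E'
from bench import r
print(r.get_obs()["tcp_pos"],r.hand_in())
E
```

```text
the job is handed in; nothing more can be done
[0.40104965 0.51465049 0.20213007] None
```

I put all four weights on the stand and handed the job in at 28.9 s. Counted from the steel knob, the order is largest, second, third, smallest.

- **Final check (top camera):** each weight stands upright at the expected height, with its knob within 2 mm of its disc's centre. The stamp's top moved by less than 0.5 mm, which is within measurement noise. The gripper was open and touching nothing.
- **Disagreement:** early on, the wrist camera placed things about 2–6 mm away from where the top camera did. I aimed between the two and confirmed each grasp and placing by eye in the wrist view.
- **Contact force:** setting down the largest weight gave a brief 30 N at the wrist, well under the 120 N limit.

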